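# Secure the drinks crate with its winged hold-down nut

### The arm

A 6-joint arm with a two-finger parallel gripper is mounted at the origin on the work surface. World frame = base frame: x ahead of the robot, y to its left, z up, the work surface at z = 0. Lengths are in m, angles in degrees, forces in N, time in s.
With the tool pointing down it reaches from about 0.4 to 0.825 m from the base axis. Payload 7 kg.
Tool frame: the origin (TCP) lies midway between the tips of the shut fingers; the grasp point (between the pads) lies ctrl.tcp_to_grasp behind it (ctrl.tcp_to_grasp is the distance from the TCP to the grasp point, in m); z points along the fingers, y is the line along which they close (so a half turn about z gives the same grasp; the last joint's range is limited). The gripper opens to 88 mm and grips with 3 to 60 N. Pads are 19 mm wide; open, the fingers measure 130 mm over their backs; the gripper's body (78 mm by 193 mm) begins 47 mm behind the grasp point.
Start: joints at [91.622, 20.546, 0.682, 0, -70.136, -16.507], TCP at [0.173, 0.652, 0.194] pointing down, gripper open.
Joint ranges: [-176.03, 176.03], [-82.01, 121.73], [-58.28, 71.71], [-173.87, 95.51], [-174.79, -0.11], [-173.66, 173.66]. Speed limits (degrees/s): [136.94, 136.94, 172.46, 180, 180, 180].

### API

Orientations are given as [roll, pitch, yaw] about the fixed x, y, z axes, in that order (R = Rz(yaw) Ry(pitch) Rx(roll)).
In Python, from plant import ctrl, imaging, close_job gives the robot as it stands.
- The arm moves only by the shell command python3 -m crank 'ROWS'. ROWS is JSON, a list of rows, each a list of 3 entries, a list of its own where there are three numbers: the shift along the world's x, y, z in m, then the turn, a rotation vector about the world's x, y, z in degrees, then the opening, from -1 (shut) to 1 (fully open), so that 0 is half open. A call has 1 to 12 rows; each row shifts and turns the commanded pose from where the row before left it; what a row does not reach is not made up. A row lasts 1/10 s, in which the tool goes at most 50 mm and 8.59 degrees, less where a joint would pass 70% of its speed; a pose out of reach is approached as far as the arm can. A call is refused whole if a number of a shift passes 0.05 or a number of a turn 8.59, either way. A call with a gripper value outside its range is refused whole. The fingers move at their own pace and stop on an object; the grip force is fixed at half the most. Time passes only in rows, so rows that do not move let the fingers close. It gives the time, the measured TCP pose, the force, the opening and the grip force at its end, in the units of the state.
- ctrl.get_obs(): the state, without advancing time (a new reading comes with each control period).
- imaging.snapshot(name): name is "scene" or "top" or "wrist"; returns (picture, depth): 384x512x3 uint8, blue, green, red; 384x512 float32, m along the optical axis (not along the pixel's ray), 0 where there is no reading.
- imaging.camera_model(name): a dict with "mtx" (3x3 intrinsics, pixels), "R" (3x3) and "t" (3): a world point X has camera coordinates R X + t. Camera axes: x right, y down, z forward; pixel columns grow to the right and rows downward; lengths in m; the calibration is good to about 2 mm. A picture is of the moment at which its call begins: read the wrist's pose just before it. camera_model takes no time and is no camera call; for the wrist camera it gives the pose at the moment of the call.
- close_job(): hands the job in; it is judged then, once.
The state is a dict: "clock": time; "joint_pos": joint angles; "qvel": joint speeds; "tau": joint torques, N m; "tool_pos": TCP position; "orientation": TCP orientation; "force": force on the tool from outside, world axes, zero at the start; "moment": the same for the moment, N m; "opening": finger opening in m; "gripper_force": force on a finger pad.
Only numpy, scipy, OpenCV 4.12 (cv2) and the standard library are available. Lean on these libraries where they do the work, as an engineer would, in place of code of your own. Each camera call takes 0.05 s, during which the arm holds its last target. There are 200 camera calls.

### The job

Secure the drinks crate for take-off: with a fingertip push the steel swing bar of the hold-down clamp round over the crate's rim until it meets its stop, then wind the loose three-winged nut above it clockwise (seen from above) by repeated fingertip strokes on its wings until it is all the way down and turns no further. Only push: do not squeeze or wrench the nut (keep the force on it below 30 N), do not shift or lift the crate, leave the can, the cups and the carton where they stand, and finish with the hand clear.

Things in the scene. Friction and masses are not known exactly. Their poses are not given: they have to be found in the camera images.
- clamp: the fixed hold-down clamp on the counter; origin on the counter's surface on the axis of its upright stud; x points to the crate, y to its left, z up. A 110 x 90 mm foot, a 50 mm square pedestal up to z = 74 mm, a stud 10 mm thick on the axis up to z = 122 mm, and a guard plate on the -x side (see point guard)
- guard (a point): middle of the edge of the guard plate's lip, 27 mm to the -x side of the stud's axis, 141 mm up. The plate is fixed, 70 mm wide in y; its upright sheet stands 46 to 49 mm from the axis and its 3 mm lip reaches from there to here, over the nut, so a finger cannot go right round the nut: the wings are free to reach on the +x, +y and -y sides only
- bar_end (a point): the turned-up free end of the steel swing bar, 106 mm from the stud's axis, at the height of the bar's top (z = 88 mm). The bar turns level about the stud, 20 mm wide, 14 mm thick (z 74 to 88 mm), 110 mm long from the axis; its end is turned up to z = 110 mm over the last 8 mm. It passes 4 mm above the crate's rim
- bar (a joint): angle of the swing bar, rad: 0 = swung aside, 1.5 rad to the left (+y side) of the clamp's +x axis; grows as it turns clockwise from above; 1.5 = at its stop, along the clamp's +x axis, over the crate. It stays where it is left (friction 0.06 N m)
- nut: the winged nut: origin on the stud's axis at its hub's underside; it sinks with the thread but this frame does not turn. Hub 22 mm across, 18 mm high; three upright wings 120 degrees apart, 6 mm thick, reaching 38 mm from the axis, from 6 to 28 mm above this origin. The origin is 88.5 mm above the counter when the nut is fully down
- nut_turn (a joint): angle of the winged nut, rad: grows as it is turned clockwise from above (tightening); 8 = fully down at its stop. At value q the three wings point at -q, -q + 120 deg and -q + 240 deg, counter-clockwise from the clamp's +x axis. It sinks 1 mm per rad, turns with 0.035 N m of friction and stays where it is left
- crate: open red drinks crate with cans in it, loose, about 3 kg; 260 x 340 mm, 70 mm high at the rim, cans to 118 mm in its far half; origin at the centre of its underside, x away from the clamp. Its near rim is 55 to 65 mm from the stud's axis
- can: bystander: drinks can, 66 mm across, 117 mm high, loose; origin at the centre of its underside
- cups: bystander: stack of white cups, 72 mm across, 113 mm high, loose; origin at the centre of its underside
- carton: bystander: small drinks carton 60 x 60 mm, 124 mm high with its cap, loose; origin at the centre of its underside
There are look-alikes about, which are no part of the job. Leave any orange look-alike of the clamp alone.

How it is judged (in metres and radians):
On the way, in this order (a step that is already met when the one before it is completed fails the run):
1. the swing bar is over the crate's rim, at its stop (value of joint bar above 1.4 rad), for 0.1 s.
2. the nut is wound fully down (value of joint nut_turn above 7.75 rad), for 0.2 s.
At the end, for the whole second after the job is handed in: The swing bar is at its stop over the crate's rim (within 0.12 rad), and the nut, wound down after it, is at its stop (within 0.3 rad) and at rest; the crate is at rest within 20 mm of where it stood (value of joint bar above 1.38 rad and value of joint nut_turn above 7.7 rad and velocity of joint nut_turn between -0.1 and 0.1 rad/s and distance of crate from where it was at the start of the episode below 0.02 m and linear speed of crate below 0.02 m/s); the robot touches nothing.
It fails at once if the nut is wrenched or squeezed (over 30 N) (contact force between the fingers and nut above 30 N).
It fails at once if the crate is shifted by more than 30 mm or lifted by more than 12 mm (distance of crate from where it was at the start of the episode above 0.03 m or height (world z) of crate above 0.012 m).
It fails at once if the can is moved by more than 20 mm (distance of can from where it was at the start of the episode above 0.02 m).
It fails at once if the cups are moved by more than 20 mm (distance of cups from where it was at the start of the episode above 0.02 m).
It fails at once if the carton is moved by more than 20 mm (distance of carton from where it was at the start of the episode above 0.02 m).
It also fails if it takes over 61 s, if anything falls off the work surface, if the arm or the gripper's body presses on something with over 40 N, if the wrist force passes 120 N, or if a joint passes its speed limit or range.

## Working session

There is one attempt and no reset: what is moved stays moved. The work goes in short steps, Python scripts to look and compute and a shell command to move; the robot and the scene stay as the last step left them, time stands still between calls to the robot, and variables do not carry over. Pictures are saved under pics/ and viewed, at most 10 in all, crops included, and the job is handed in when it is done.

```bash
ls; mkdir -p pics
python3 - <<'E'
from plant import ctrl, imaging
import cv2
import numpy as np
print(ctrl.get_obs())
a,d=imaging.snapshot("scene");b,e=imaging.snapshot("top")
cv2.imwrite("pics/s1.png",a);cv2.imwrite("pics/t1.png",b)
np.savez("v1.npz",a=a,d=d,b=b,e=e)
for n in("scene","top"):print(n,imaging.camera_model(n))
E
```

```text
pics
{'clock': 0.0, 'joint_pos': array([ 9.16244141e+01,  2.05909643e+01,  6.34342591e-01, -2.03727168e-02,
       -7.01351050e+01, -1.65087563e+01]), 'qvel': array([0.05105444, 0.05319769, 0.04400368, 0.06589741, 0.01600886,
       0.01354062]), 'tau': array([-2.41434309e-04, -5.82713091e+01,  2.93050611e+01,  6.99747384e+00,
        6.82278143e-03, -1.51419463e-04]), 'tool_pos': array([0.17325428, 0.65183252, 0.19263156]), 'orientation': array([ 1.79906612e+02, -7.70559915e-03, -1.48912739e+01]), 'force': array([-0.31245884,  0.25040613,  0.53896063]), 'moment': array([ 0.00448617, -0.01295766, -0.00418598]), 'gripper_force': 0.0, 'opening': 0.08753395323363931}
scene {'mtx': array([[478.7925128 ,   0.        , 256.35672789],
       [  0.        , 478.7925128 , 194.62837521],
       [  0.        ,   0.        ,   1.        ]]), 'R': array([[ 0.8000612 ,  0.59972674,  0.01516279],
       [ 0.40556462, -0.52207072, -0.75030627],
       [-0.44206269,  0.60644043, -0.66091648]]), 't': array([-0.44551307, -0.1416846 ,  1.40643661])}
top {'mtx': array([[366.41326487,   0.        , 264.42620065],
       [  0.        , 366.41326487, 185.94564051],
       [  0.        ,   0.        ,   1.        ]]), 'R': array([[ 0.00894622, -0.99961067,  0.0264285 ],
       [-0.99042826, -0.01249835, -0.13746148],
       [ 0.13773828, -0.02494577, -0.99015447]]), 't': array([2.34711119e-04, 5.45853238e-01, 1.14532291e+00])}
```

View pics/s1.png

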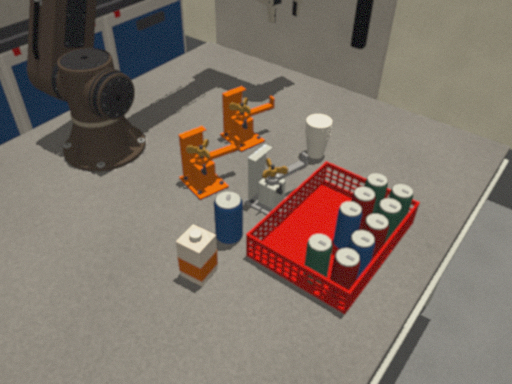

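View pics/t1.png

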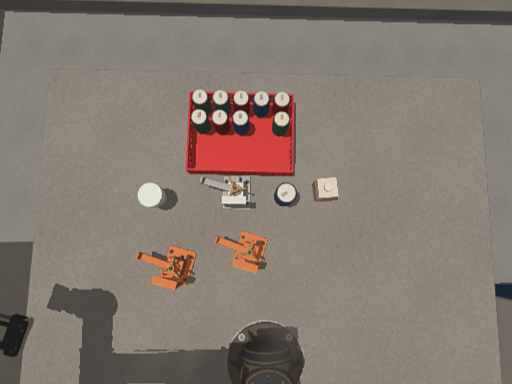

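The top view shows the crate at (242,133) and a grey clamp at (236,190) with its bar pointing to (203,182). The can is at (286,194), the carton at (327,188) and the cups at (151,195). There are three candidate clamps: grey (236,190), orange (248,250) and orange (168,265). The grey one fits, because it sits at the crate's rim with a steel bar and the orange ones are look-alikes. I'll confirm it in an enlarged crop.

```bash
cat > h.py <<'E'
import numpy as np, cv2
from plant import ctrl, imaging
def plane(cm,u,v,z):
    r=cm["R"].T@np.linalg.inv(cm["mtx"])@np.array([u,v,1.]); c=-cm["R"].T@cm["t"]
    return c+r*(z-c[2])/r[2]
def proj(cm,X):
    p=cm["mtx"]@(cm["R"]@np.asarray(X,float)+cm["t"]); return p[:2]/p[2]
def cloud(cm,d):
    v,u=np.indices(d.shape); K=cm["mtx"]
    P=np.stack([(u-K[0,2])/K[0,0]*d,(v-K[1,2])/K[1,1]*d,d],-1)-cm["t"]
    return P@cm["R"]
E
python3 - <<'E'
from h import *
f=np.load("v1.npz");b,e,a,d=f["b"],f["e"],f["a"],f["d"]
c1=cv2.resize(b[165:220,190:305],None,fx=6.9,fy=6.9,interpolation=cv2.INTER_CUBIC)[:, :790]
c2=cv2.resize(a[135:215,235:320],None,fx=2.8,fy=2.8,interpolation=cv2.INTER_CUBIC)
o=np.zeros((c1.shape[0]+c2.shape[0],c1.shape[1],3),np.uint8);o[:c1.shape[0]]=c1;o[c1.shape[0]:,:c2.shape[1]]=c2
print(o.shape)
cv2.imwrite("pics/c1.png",o[:600])
cm=imaging.camera_model("top");P=cloud(cm,e)
hsv=cv2.cvtColor(b,cv2.COLOR_BGR2HSV)
red=((hsv[...,0]<6)|(hsv[...,0]>174))&(hsv[...,1]>180)&(P[...,2]>.055)&(P[...,2]<.085)
r=cv2.minAreaRect(P[red][:,:2].astype(np.float32)*1000);print("crate",r)
for n,(u,v),z in(("can",(286,194),.117),("cups",(151,195),.113),("carton",(327,188),.12)):print(n,plane(cm,u,v,z))
# grey upright tall
w=P[168:212,195:262]; m=(w[...,2]>.06)
print("hi pts",w[w[...,2]>.13].mean(0),w[w[...,2]>.13].min(0),w[w[...,2]>.13].max(0))
E
```

```text
(604, 790, 3)
crate ((718.1264038085938, 84.90795135498047), (337.5067138671875, 254.4369354248047), 89.89237213134766)
can [ 0.51116654 -0.05696521  0.117     ]
cups [0.50377244 0.3465748  0.113     ]
carton [ 0.53050101 -0.18046553  0.12      ]
hi pts [0.48151305 0.09318792 0.23115743] [0.38287156 0.03562785 0.13037487] [0.50305941 0.13253379 1.20907419]
```

View pics/c1.png

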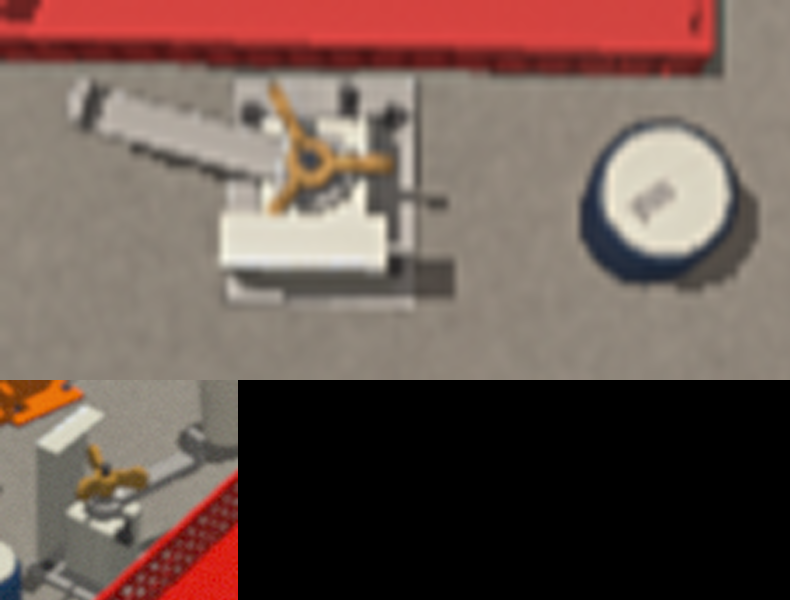

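The crop shows the grey clamp with a steel bar and a brass winged nut beside the crate's rim, so this is the target. The stud is at crop (311,160), the bar's end at about (85,103), the lip edge runs from (220,213) to (388,213), and the wing tips are at (273,87), (392,163) and (275,212).

Run:
```python
from h import *
f=np.load("v1.npz");b,e=f["b"],f["e"]
cm=imaging.camera_model("top");P=cloud(cm,e)
q=lambda x,y,z:plane(cm,190+x/6.9-.45,165+y/6.9-.45,z)
S=q(311,160,.122);print("stud",S)
for n,x,y,z in(("barend",85,103,.110),("lipL",222,213,.141),("lipR",387,213,.141),("w1",273,87,.125),("w2",392,163,.125),("w3",275,212,.125),("footL",235,78,.005),("footR",417,78,.005)):
    p=q(x,y,z);v=p-S;print(n,p.round(4),np.degrees(np.arctan2(v[1],v[0])).round(1),np.hypot(*v[:2]).round(4))
hsv=cv2.cvtColor(b,cv2.COLOR_BGR2HSV)[165:220,190:305]
g=(hsv[...,0]>8)&(hsv[...,0]<25)&(hsv[...,1]>110)
print(g.sum()); z=P[165:220,190:305][g]; print(np.percentile(z,[5,50,95],axis=0))
```

```text
stud [0.52756058 0.0972636  0.122     ]
barend [0.5531 0.1973 0.11  ] 75.7 0.1032
lipL [0.5019 0.1334 0.141 ] 125.4 0.0443
lipR [0.5027 0.0635 0.141 ] -126.3 0.0419
w1 [0.5589 0.1142 0.125 ] 28.4 0.0356
w2 [0.5263 0.0621 0.125 ] -92.1 0.0352
w3 [0.5044 0.1121 0.125 ] 147.4 0.0275
footL [0.5825 0.1412 0.005 ] 38.7 0.0704
footR [0.5837 0.0537 0.005 ] -37.8 0.0711
70
[[0.5087732  0.06637881 0.10559614]
 [0.52715389 0.09936541 0.11639327]
 [0.55086906 0.11163094 0.12421375]]
```

```bash
python3 -m crank '[[[0.0285,-0.0386,0],[0,0,0],-1],[[0.0285,-0.0386,0],[0,0,0],-1],[[0.0285,-0.0386,0],[0,0,0],-1],[[0.0285,-0.0386,0],[0,0,0],-1],[[0.0285,-0.0386,0],[0,0,0],-1],[[0.0285,-0.0386,0],[0,0,0],-1],[[0.0285,-0.0386,0],[0,0,0],-1],[[0.0285,-0.0386,0],[0,0,0],-1],[[0.0285,-0.0386,0],[0,0,0],-1],[[0.0285,-0.0386,0],[0,0,0],-1],[[0.0285,-0.0386,0],[0,0,0],-1],[[0.0285,-0.0386,0],[0,0,0],-1]]'
python3 - <<'E'
from h import *
print(ctrl.tcp_to_grasp)
cm=imaging.camera_model("wrist");a,d=imaging.snapshot("wrist")
print(cm, ctrl.get_obs()["joint_pos"])
cv2.imwrite("pics/w1.png",a);np.savez("w1.npz",a=a,d=d)
E
```

```text
clock: 1.3
tool_pos: [0.5161, 0.1873, 0.1935]
orientation: [-180.0, 0.0, -14.9]
force: [1.0, 0.6, 0.3]
opening: 0.0014
gripper_force: 0.0
0.0188
{'mtx': array([[302.08173234,   0.        , 255.1345635 ],
       [  0.        , 302.08173234, 190.05460243],
       [  0.        ,   0.        ,   1.        ]]), 'R': array([[-2.57224138e-01, -9.66351763e-01, -1.17996022e-04],
       [-9.35381186e-01,  2.48949701e-01,  2.51169433e-01],
       [-2.42688649e-01,  6.47172121e-02, -9.67943130e-01]]), 't': array([0.31450027, 0.4044349 , 0.50272975])} [ 39.86819051   8.84456103 -15.24782879   0.08683381 -65.98977595
  35.06823842]
```

View pics/w1.png

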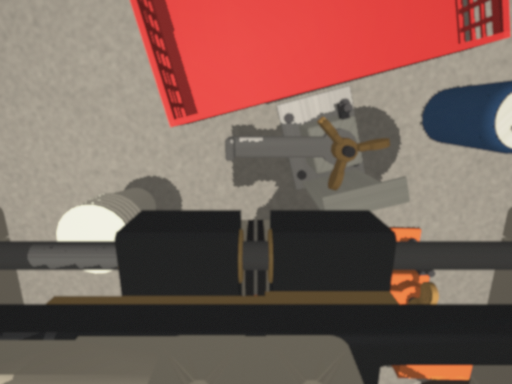

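The wrist view shows the nut's hub at (347,152), the bar reaching left to (230,148), the wing tips at (322,120), (387,143) and (335,186), and the lip's front edge from (322,198) to (405,178). I'll compute positions from these and check the finger geometry with the depth image.

Run:
```python
from h import *
f=np.load("w1.npz");a,d=f["a"],f["d"]
cm=imaging.camera_model("wrist");P=cloud(cm,d);T=ctrl.get_obs()["tool_pos"]
S=plane(cm,347,152,.122);print("stud",S,"T",T, "tip px",proj(cm,T))
for n,x,y,z in(("barend",231,148,.110),("barend88",240,148,.088),("lipL",320,198,.141),("lipR",406,178,.141),("w1",322,120,.125),("w2",387,143,.125),("w3",335,186,.125)):
    p=plane(cm,x,y,z);v=p-S;print(n,p.round(4),np.degrees(np.arctan2(v[1],v[0])).round(1),np.hypot(*v[:2]).round(4))
R=np.array([[np.cos(.26),-np.sin(.26)],[np.sin(.26),np.cos(.26)]]) # along tool x = yaw -14.9
for v in(220,245,270,285):
  for u in(130,200,238,248,257,265,275,300,380):
    L=P[v,u]-T; l=R@L[:2]; print(v,u,(l*1000).round(),(L[2]*1000).round(), end=" | ")
  print()
w=P[110:205,300:400];print("z nut area",[ (P[y,x]*1000).round() for x,y in((347,152),(326,127),(380,145),(337,180),(365,190))])
```

```text
stud [0.53024562 0.09731117 0.122     ] T [0.51877292 0.18263583 0.19322582] tip px [256.20873037 215.36180429]
barend [0.5587 0.1951 0.11  ] 73.8 0.1019
barend88 [0.5544 0.1889 0.088 ] 75.2 0.0948
lipL [0.5019 0.1314 0.141 ] 129.7 0.0443
lipR [0.5003 0.0592 0.141 ] -128.2 0.0485
w1 [0.5628 0.1134 0.125 ] 26.3 0.0363
w2 [0.5295 0.0636 0.125 ] -91.2 0.0337
w3 [0.5039 0.114  0.125 ] 147.7 0.0311
220 130 [-38. 127.] -95.0 | 220 200 [39. 16.] 114.0 | 220 238 [38.  6.] 113.0 | 220 248 [9. 5.] 34.0 | 220 257 [ 9. -0.] 32.0 | 220 265 [11. -5.] 38.0 | 220 275 [38. -5.] 113.0 | 220 300 [ 38. -12.] 113.0 | 220 380 [ 38. -33.] 114.0 | 
245 130 [36. 31.] 124.0 | 245 200 [35. 15.] 123.0 | 245 238 [34.  5.] 120.0 | 245 248 [31.  3.] 114.0 | 245 257 [31.  0.] 114.0 | 245 265 [31. -2.] 114.0 | 245 275 [35. -4.] 123.0 | 245 300 [ 35. -10.] 123.0 | 245 380 [ 36. -30.] 124.0 | 
270 130 [28. 33.] 122.0 | 270 200 [29. 15.] 123.0 | 270 238 [28.  5.] 122.0 | 270 248 [4. 4.] 79.0 | 270 257 [-9. -0.] 56.0 | 270 265 [ 4. -3.] 79.0 | 270 275 [29. -4.] 124.0 | 270 300 [ 29. -10.] 123.0 | 270 380 [ 28. -31.] 123.0 | 
285 130 [24. 33.] 123.0 | 285 200 [25. 15.] 123.0 | 285 238 [24.  5.] 123.0 | 285 248 [-2.  4.] 80.0 | 285 257 [-173.   -2.] -193.0 | 285 265 [-3. -3.] 79.0 | 285 275 [24. -4.] 123.0 | 285 300 [ 25. -10.] 124.0 | 285 380 [ 24. -31.] 123.0 | 
z nut area [array([530.,  97., 120.]), array([556., 111., 124.]), array([529.,  69., 123.]), array([508., 111., 123.]), array([500.,  95., 145.])]
```

```bash
python3 -m crank '[[[0,0,-0.04],[0,0,0],-1],[[0,0,-0.04],[0,0,0],-1],[[0,0,-0.033],[0,0,0],-1],[[0,0,0],[0,0,0],-1]]'
cat > plan.py <<'E'
import numpy as np, sys
from plant import ctrl
S=np.array([.5295,.0975])
def pos(phi,r,o):
    p=np.radians(phi); return S+r*np.array([np.cos(p),np.sin(p)])+o*np.array([-np.sin(p),np.cos(p)])
def arc(a,b,n,r,o0,o1,p=None):
    p=pos(a,r,o0) if p is None else p
    for k in range(1,n+1):
        f=k/n; q=pos(a+(b-a)*f,r,o0+(o1-o0)*f); print((a+(b-a)*f).__round__(1),(q-p).round(4)); p=q
def where():
    o=ctrl.get_obs(); yaw=o["orientation"][2]; p=o["tool_pos"]; phi=yaw+90
    c,s=np.cos(np.radians(phi)),np.sin(np.radians(phi)); v=p[:2]-S
    print("tcp",p.round(4),"yaw",yaw.round(2),"phi",phi.round(1),"radial",(v@[c,s]).round(4),"offset",(v@[-s,c]).round(4),"F",o["force"].round(1),"t",o["clock"])
    return p[:2]
E
python3 - <<'E'
from plan import *
where(); arc(75,3,9,.080,.031,.0205)
E
```

```text
clock: 1.75
tool_pos: [0.5123, 0.1868, 0.0761]
orientation: [179.6, 0.3, -15.0]
force: [-0.1, 0.1, -0.0]
opening: 0.0004
gripper_force: 0.0
tcp [0.5123 0.1868 0.0761] yaw -14.96 phi 75.0 radial 0.0819 offset 0.0397 F [-0.1  0.1 -0. ] t 1.75
67.0 [ 0.013 -0.   ]
59.0 [ 0.0128 -0.002 ]
51.0 [ 0.0123 -0.0039]
43.0 [ 0.0116 -0.0057]
35.0 [ 0.0105 -0.0073]
27.0 [ 0.0093 -0.0088]
19.0 [ 0.0078 -0.0101]
11.0 [ 0.0062 -0.0111]
3.0 [ 0.0044 -0.0119]
```

```bash
python3 -m crank '[[[0.008,-0.004,0.004],[0,0,0],-1],[[0.013,0,0],[0,0,-8],-1],[[0.0128,-0.002,0],[0,0,-8],-1],[[0.0123,-0.0039,0],[0,0,-8],-1],[[0.0116,-0.0057,0],[0,0,-8],-1],[[0,0,0],[0,0,0],-1]]'
python3 -c "from plan import *;where()"
```

```text
clock: 2.35
tool_pos: [0.5761, 0.1738, 0.0874]
orientation: [-179.8, -0.1, -47.1]
force: [0.2, 0.6, 0.6]
opening: 0.0002
gripper_force: 0.0
tcp [0.5761 0.1738 0.0874] yaw -47.07 phi 42.9 radial 0.0861 offset 0.0241 F [0.2 0.6 0.6] t 2.35
```

```bash
python3 -m crank '[[[0.007,-0.011,-0.004],[0,0,-8],-1],[[0.0085,-0.010,-0.002],[0,0,-8],-1],[[0.0078,-0.0101,0],[0,0,-8],-1],[[0.0062,-0.0111,0],[0,0,-8],-1],[[0.002,-0.0119,0],[0,0,-8],-1],[[0,0,0],[0,0,0],-1]]'
python3 -c "from plan import *;where()"
```

```text
clock: 2.95
tool_pos: [0.6056, 0.1188, 0.0805]
orientation: [-179.9, 0.0, -86.9]
force: [-0.3, 0.3, 1.1]
opening: 0.0003
gripper_force: 0.0
tcp [0.6056 0.1188 0.0805] yaw -86.93 phi 3.1 radial 0.0771 offset 0.0172 F [-0.3  0.3  1.1] t 2.95
```

```bash
for i in 1 2; do python3 -m crank '[[[0,-0.002,0],[0,0,0],-1],[[0,0,0],[0,0,0],-1]]' | egrep 'pos|force'; done
```

```text
tool_pos: [0.6049, 0.1179, 0.0795]
force: [0.6, 0.8, 0.8]
gripper_force: 0.0
tool_pos: [0.6045, 0.1156, 0.0788]
force: [-0.0, 0.6, 0.1]
gripper_force: 0.0
```

Run:
```python
from h import *
b,e=imaging.snapshot("scene");c=imaging.camera_model("scene")
print(proj(c,[.5295,.0975,.1]))
cv2.imwrite("pics/s2.png",cv2.resize(b[120:230,220:350],None,fx=5,fy=5,interpolation=cv2.INTER_CUBIC))
```

```text
[272.01339355 172.90702634]
```

View pics/s2.png

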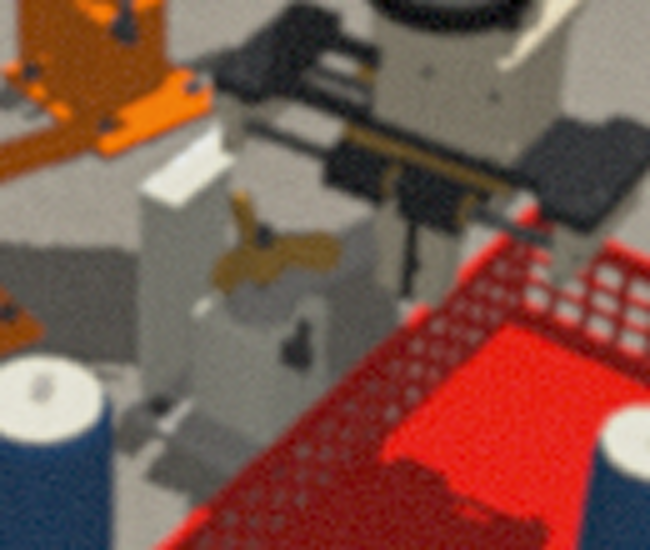

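The nut is untouched at crop (270,250) and the fingers end near (405,290). The bar can't be seen over the rim, so the tip may have missed it. I'll check from the wrist and top cameras.

Run:
```python
from h import *
b,e=imaging.snapshot("top");c=imaging.camera_model("top")
w,f=imaging.snapshot("wrist");T=ctrl.get_obs()["tool_pos"]
s=imaging.camera_model("scene")
print(T,[proj(c,[*p]) for p in(T,[.5295,.0975,.1],[.55,.2,.1],[.6355,.0975,.1])],[(proj(s,p)-[220,120])*5 for p in(T,[.6355,.0975,.088],[.6,.0975,.088])])
A=cv2.resize(b[140:230,180:320],None,fx=4,fy=4,interpolation=cv2.INTER_CUBIC)
B=cv2.resize(w[0:280],None,fx=.43,fy=.43)
o=np.zeros((600,560,3),np.uint8);o[:360]=A
w2=cv2.resize(w,(320,240));o[360:600,:320]=w2
cv2.imwrite("pics/t2.png",o)
```

```text
[0.60457882 0.11562189 0.07855995] [array([229.99860449, 165.13956705]), array([234.94816159, 188.06403073]), array([201.407264  , 180.98344193]), array([235.63567348, 154.03654194])] [array([406.66476945, 340.46939594]), array([442.61491956, 371.27780452]), array([379.50062318, 341.12639149])]
```

View pics/t2.png

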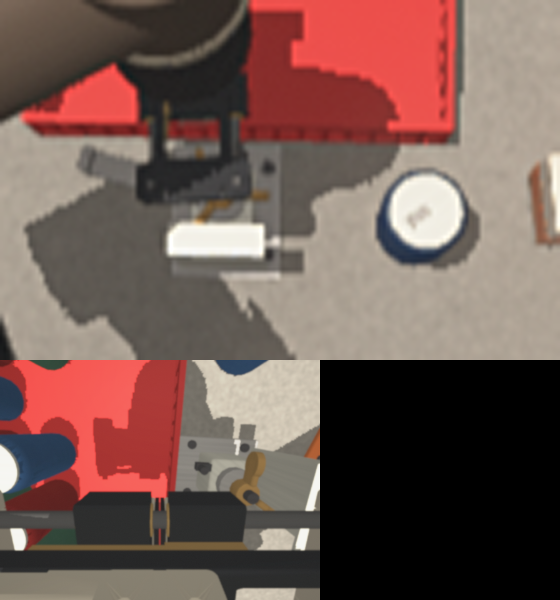

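The bar is still at its starting place, with its end at top crop (85,160), so the tip passed above it. I'll measure the real tip height from the wrist depth.

Run:
```python
from h import *
cm=imaging.camera_model("wrist");T=ctrl.get_obs()["tool_pos"];yaw=np.radians(ctrl.get_obs()["orientation"][2])
w,d=imaging.snapshot("wrist");P=cloud(cm,d)
print(T,ctrl.get_obs()["tool_pos"])
R=np.array([[np.cos(yaw),np.sin(yaw)],[-np.sin(yaw),np.cos(yaw)]])
for v in range(196,262,6):
  print(v,[tuple((np.r_[R@(P[v,u]-T)[:2],P[v,u,2]]*1000).round().astype(int).tolist()) for u in(244,248,252,256,260,265,268)])
print([ (z,lx,proj(cm,T+np.r_[R.T@[lx,0],z]).round()) for z in(0,.03) for lx in(.0095,-.0095)])
```

```text
[0.60457882 0.11562189 0.07855995] [0.60455567 0.1155514  0.07850022]
196 [(-8, 10, 4), (-8, 7, 4), (-8, 3, 4), (-8, -1, 4), (-8, -4, 4), (-8, -9, 5), (-7, -11, 9)]
202 [(-13, 10, 5), (-14, 7, 4), (-14, 3, 4), (-13, -1, 5), (-14, -4, 5), (-14, -9, 3), (-13, -12, 8)]
208 [(-20, 10, 3), (-20, 7, 4), (-19, 3, 4), (-19, -1, 5), (-19, -4, 6), (-19, -9, 6), (-18, -12, 9)]
214 [(-25, 10, 5), (-25, 7, 5), (-25, 3, 5), (-26, -1, 3), (-25, -4, 4), (-25, -9, 4), (-19, -11, 23)]
220 [(10, 6, 117), (-31, 7, 5), (8, 2, 112), (-31, -1, 5), (9, -3, 113), (10, -5, 117), (10, -7, 116)]
226 [(10, 6, 126), (67, 0, 270), (9, 2, 121), (-37, -1, 5), (9, -2, 122), (10, -5, 126), (10, -6, 126)]
232 [(34, 3, 191), (9, 4, 130), (9, 2, 130), (-43, -1, 6), (9, -2, 130), (9, -5, 131), (35, -4, 193)]
238 [(34, 3, 195), (9, 3, 138), (9, 2, 137), (-50, -1, 4), (9, -2, 137), (6, -5, 131), (34, -3, 195)]
244 [(33, 3, 196), (31, 2, 193), (31, 1, 193), (31, 0, 193), (31, -1, 192), (31, -3, 192), (33, -3, 197)]
250 [(31, 3, 195), (30, 2, 195), (30, 1, 195), (30, 0, 195), (30, -1, 194), (30, -3, 193), (31, -3, 197)]
256 [(30, 3, 197), (29, 2, 195), (29, 1, 195), (29, 0, 195), (29, -1, 196), (28, -3, 195), (30, -3, 198)]
[(0, 0.0095, array([255., 201.])), (0, -0.0095, array([255., 228.])), (0.03, 0.0095, array([255., 216.])), (0.03, -0.0095, array([255., 247.]))]
```

The wrist depth and the scene view agree that the physical tip ends about 30 mm above the reported TCP, so I'll command about 30 mm lower. I'll go back, descend and check.

```bash
python3 -m crank '[[[0,0,0.04],[0,0,0],-1],[[-0.0099,0.0076,0],[0,0,8],-1],[[-0.0099,0.0076,0],[0,0,8],-1],[[-0.0099,0.0076,0],[0,0,8],-1],[[-0.0099,0.0076,0],[0,0,8],-1],[[-0.0099,0.0076,0],[0,0,8],-1],[[-0.0099,0.0076,0],[0,0,8],-1],[[-0.0099,0.0076,0],[0,0,8],-1],[[-0.0099,0.0076,0],[0,0,8],-1],[[-0.0099,0.0076,0],[0,0,8],-1],[[0,0,0],[0,0,0],-1]]'
python3 -c "from plan import *;where()"
python3 -m crank '[[[0,0,-0.03],[0,0,0],-1],[[0,0,-0.025],[0,0,0],-1],[[0,0,-0.01],[0,0,0],-1],[[0,0,0],[0,0,0],-1],[[0,0,0],[0,0,0],-1]]'
python3 - <<'E'
from plan import *
from h import *
where()
cm=imaging.camera_model("wrist");w,d=imaging.snapshot("wrist");P=cloud(cm,d)
for v in range(206,230,3):print(v,[int(P[v,u,2]*1000) for u in(244,250,262,268)])
cv2.imwrite("pics/w3.png",w)
where()
E
```

```text
clock: 4.65
tool_pos: [0.5147, 0.1845, 0.1187]
orientation: [-180.0, 0.0, -14.6]
force: [-0.1, -0.7, 0.6]
opening: 0.0001
gripper_force: 0.0
tcp [0.5147 0.1845 0.1187] yaw -14.64 phi 75.4 radial 0.0805 offset 0.0363 F [-0.1 -0.7  0.6] t 4.65
clock: 5.15
tool_pos: [0.5162, 0.1839, 0.0542]
orientation: [-180.0, -0.0, -14.9]
force: [-0.5, 0.5, 0.6]
opening: 0.0003
gripper_force: 0.0
tcp [0.5162 0.1839 0.0542] yaw -14.93 phi 75.1 radial 0.0801 offset 0.0351 F [-0.5  0.5  0.6] t 5.15
206 [0, 0, 1, 0]
209 [0, 0, 0, 0]
212 [0, 0, 0, 0]
215 [0, 0, 1, 0]
218 [0, 0, 0, -1]
221 [93, 89, 89, 94]
224 [98, 95, 94, 98]
227 [102, 99, 99, 102]
tcp [0.5164 0.1842 0.0546] yaw -14.92 phi 75.1 radial 0.0804 offset 0.0349 F [-0.8  0.3  0.2] t 5.2
```

```bash
python3 -m crank '[[[0,0,-0.008],[0,0,0],-1],[[0.006,-0.0015,0],[0,0,0],-1],[[0.006,-0.0015,0],[0,0,0],-1],[[0.006,-0.0015,0],[0,0,0],-1],[[0,0,0],[0,0,0],-1]]'
python3 -c "from plan import *;where();arc(75,3,9,.080,.0185,.0195)"
```

```text
clock: 5.7
tool_pos: [0.5345, 0.1792, 0.0456]
orientation: [-180.0, -0.0, -14.9]
force: [-0.2, 0.3, -0.6]
opening: 0.0006
gripper_force: 0.0
tcp [0.5345 0.1792 0.0456] yaw -14.92 phi 75.1 radial 0.0803 offset 0.0162 F [-0.2  0.3 -0.6] t 5.7
67.0 [ 0.0113 -0.0011]
59.0 [ 0.011  -0.0027]
51.0 [ 0.0106 -0.0042]
43.0 [ 0.0099 -0.0056]
35.0 [ 0.009  -0.0069]
27.0 [ 0.008  -0.0081]
19.0 [ 0.0068 -0.0091]
11.0 [ 0.0055 -0.01  ]
3.0 [ 0.004  -0.0106]
```

```bash
python3 -m crank '[[[0.0113,-0.0011,0.002],[0,0,-8],-1],[[0.011,-0.0027,0],[0,0,-8],-1],[[0.0106,-0.0042,0],[0,0,-8],-1],[[0.0099,-0.0056,0],[0,0,-8],-1],[[0.009,-0.0069,0],[0,0,-8],-1],[[0,0,0],[0,0,0],-1]]'
python3 -c "from plan import *;where()"
python3 -m crank '[[[0.008,-0.0081,0],[0,0,-8],-1],[[0.0068,-0.0091,0],[0,0,-8],-1],[[0.0055,-0.010,0],[0,0,-8],-1],[[0.002,-0.008,0],[0,0,-6],-1],[[0,0,0],[0,0,0],-1]]'
python3 -c "from plan import *;where()"
```

```text
clock: 6.3
tool_pos: [0.5859, 0.1581, 0.0472]
orientation: [180.0, -0.0, -55.1]
force: [-0.6, -0.5, 1.0]
opening: 0.0003
gripper_force: 0.0
tcp [0.5859 0.1581 0.0472] yaw -55.07 phi 34.9 radial 0.081 offset 0.0173 F [-0.6 -0.5  1. ] t 6.3
clock: 6.8
tool_pos: [0.6075, 0.1231, 0.0475]
orientation: [180.0, -0.0, -84.8]
force: [-0.7, -0.5, -0.4]
opening: 0.0006
gripper_force: 0.0
tcp [0.6075 0.1231 0.0475] yaw -84.81 phi 5.2 radial 0.08 offset 0.0185 F [-0.7 -0.5 -0.4] t 6.8
```

Now I'll creep until the stop's force shows.

```bash
for i in 1 2 3 4; do python3 -m crank '[[[0,-0.002,0],[0,0,-1],-1],[[0,0,0],[0,0,0],-1]]' | egrep 'pos|^force'; done
python3 - <<'E'
from h import *
b,e=imaging.snapshot("scene")
cv2.imwrite("pics/s4.png",cv2.resize(b[120:230,220:350],None,fx=4,fy=4,interpolation=cv2.INTER_CUBIC))
E
```

```text
tool_pos: [0.6074, 0.1219, 0.0477]
force: [0.6, 0.3, 0.1]
tool_pos: [0.6078, 0.1204, 0.0477]
force: [-0.0, 3.9, -0.5]
tool_pos: [0.6081, 0.1199, 0.0478]
force: [-0.7, 11.1, -0.8]
tool_pos: [0.6084, 0.1196, 0.0478]
force: [-2.0, 17.4, -1.0]
```

View pics/s4.png

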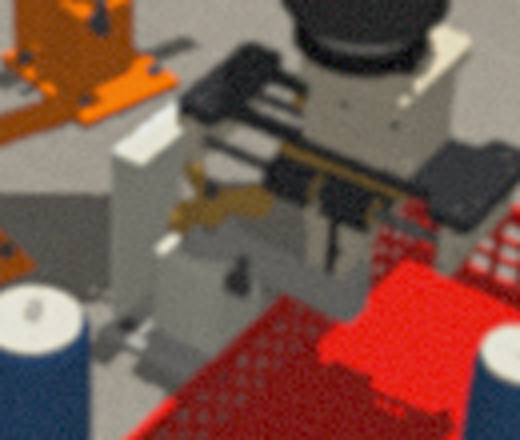

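The bar now runs from the nut over the rim, with the finger against it at (340,260), and the force rise confirms it is at its stop. Next I'll back off, rise and go to the nut.

```bash
sed -i 's/S=np.array.*/S=np.array([.5295,.0985])/' plan.py
python3 -m crank '[[[0,0.012,0],[0,0,0],-1],[[0,0,0.045],[0,0,0],-1],[[-0.01,0,0.04],[0,0,8],-1],[[-0.018,0,0],[0,0,8],-1],[[-0.018,0,0],[0,0,8],-1],[[-0.018,0.003,0],[0,0,1],-1],[[0,0,0],[0,0,0],-1],[[0,0,0],[0,0,0],-1]]'
python3 - <<'E'
from plan import *
from h import *
p=where(); print(pos(27,.027,.0205)-p)
w,d=imaging.snapshot("wrist");cv2.imwrite("pics/w5.png",w[60:320])
E
```

```text
clock: 8.45
tool_pos: [0.5435, 0.1306, 0.1329]
orientation: [-180.0, -0.0, -63.9]
force: [0.3, 0.4, 0.0]
opening: 0.0003
gripper_force: 0.0
tcp [0.5435 0.1306 0.1329] yaw -63.86 phi 26.1 radial 0.0267 offset 0.0226 F [0.3 0.4 0. ] t 8.45
[ 0.00073219 -0.00154794]
```

View pics/w5.png

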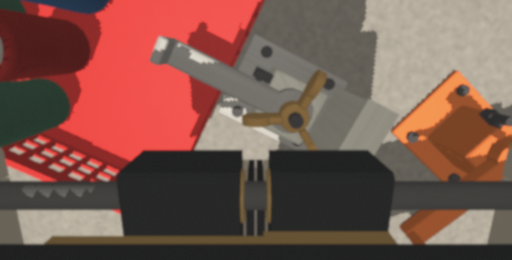

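The bar lies over the rim from (294,118) to (160,48). The wing to push points left to (247,120) and is unchanged. I'll descend and sweep.

```bash
python3 -m crank '[[[0,0,-0.03],[0,0,0],-1],[[0,0,-0.02],[0,0,0],-1],[[0,0,-0.012],[0,0,0],-1],[[0,0,0],[0,0,0],-1],[[0,0,0],[0,0,0],-1]]'
python3 - <<'E'
from plan import *
from h import *
p=where()
w,d=imaging.snapshot("wrist");P=cloud(imaging.camera_model("wrist"),d)
for v in range(209,233,3):print(v,[int(P[v,u,2]*1000) for u in(244,250,262,268)])
print("first");arc(27,-13,5,.027,.0125,.0125,)
print("then");arc(-13,-93,10,.027,.0125,.0125)
E
```

```text
clock: 9.0
tool_pos: [0.5442, 0.1306, 0.0709]
orientation: [180.0, -0.0, -63.9]
force: [-0.0, -0.3, 0.5]
opening: 0.0004
gripper_force: 0.0
tcp [0.5442 0.1306 0.0709] yaw -63.89 phi 26.1 radial 0.0274 offset 0.0224 F [-0.  -0.3  0.5] t 9.0
209 [120, 122, 124, 122]
212 [121, 123, 124, 123]
215 [120, 122, 123, 122]
218 [0, 0, 123, 0]
221 [111, 106, 107, 110]
224 [116, 111, 110, 115]
227 [119, 115, 115, 120]
230 [182, 120, 119, 183]
first
19.0 [ 0.0031 -0.0028]
11.0 [ 0.0027 -0.0032]
3.0 [ 0.0022 -0.0035]
-5.0 [ 0.0017 -0.0038]
-13.0 [ 0.0011 -0.004 ]
then
-21.0 [ 0.0006 -0.0041]
-29.0 [-0.     -0.0042]
-37.0 [-0.0006 -0.0041]
-45.0 [-0.0012 -0.004 ]
-53.0 [-0.0017 -0.0038]
-61.0 [-0.0022 -0.0035]
-69.0 [-0.0027 -0.0032]
-77.0 [-0.0031 -0.0028]
-85.0 [-0.0034 -0.0023]
-93.0 [-0.0037 -0.0018]
```

```bash
python3 -m crank '[[[0.0022,-0.0045,0],[0,0,0],-1],[[0.0022,-0.0045,0],[0,0,0],-1],[[0.0031,-0.0028,0],[0,0,-8],-1],[[0.0027,-0.0032,0],[0,0,-8],-1],[[0.0022,-0.0035,0],[0,0,-8],-1],[[0.0017,-0.0038,0],[0,0,-8],-1],[[0.0011,-0.004,0],[0,0,-8],-1],[[0,0,0],[0,0,0],-1]]'
python3 - <<'E'
from plan import *
from h import *
where()
w,d=imaging.snapshot("wrist");cv2.imwrite("pics/w6.png",w[60:320])
E
```

```text
clock: 9.85
tool_pos: [0.5592, 0.1042, 0.0709]
orientation: [-180.0, 0.1, -104.0]
force: [-0.7, 2.8, -0.2]
opening: 0.0001
gripper_force: 1.0
tcp [0.5592 0.1042 0.0709] yaw -104.05 phi -14.0 radial 0.0274 offset 0.0127 F [-0.7  2.8 -0.2] t 9.85
```

View pics/w6.png

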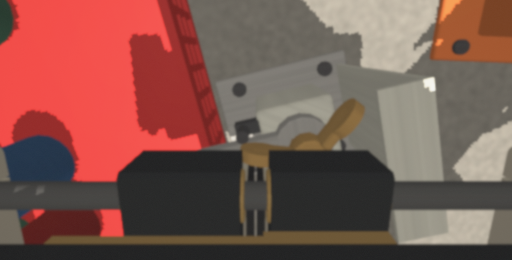

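The finger is on the wing at (257,155), the wing has moved with it, and the force is about 3 N. I'll continue the stroke.

```bash
python3 -m crank '[[[0.0006,-0.0041,0],[0,0,-8],-1],[[0,-0.0042,0],[0,0,-8],-1],[[-0.0006,-0.0041,0],[0,0,-8],-1],[[-0.0012,-0.004,0],[0,0,-8],-1],[[-0.0017,-0.0038,0],[0,0,-8],-1],[[-0.0022,-0.0035,0],[0,0,-8],-1],[[-0.0027,-0.0032,0],[0,0,-8],-1],[[-0.0031,-0.0028,0],[0,0,-8],-1],[[-0.0034,-0.0023,0],[0,0,-8],-1],[[-0.0037,-0.0018,0],[0,0,-8],-1],[[0,0,0],[0,0,0],-1]]'
python3 - <<'E'
from plan import *
p=where()
q=pos(27,.028,.021); print(q-p)
E
```

```text
clock: 11.0
tool_pos: [0.5407, 0.0701, 0.071]
orientation: [-180.0, 0.0, 176.2]
force: [-0.2, 0.0, -0.5]
opening: 0.0005
gripper_force: 0.0
tcp [0.5407 0.0701 0.071 ] yaw 176.21 phi 266.2 radial 0.0276 offset 0.013 F [-0.2  0.  -0.5] t 11.0
[0.00421894 0.05978117]
```

```bash
python3 -m crank '[[[0.005,0,0],[0,0,0],-1],[[0,0,0.045],[0,0,0],-1],[[0,0.004,0],[0,0,8],-1],[[0,0.004,0],[0,0,8],-1],[[0,0.004,0],[0,0,8],-1],[[0,0.004,0],[0,0,8],-1],[[0,0.004,0],[0,0,8],-1],[[0,0.004,0],[0,0,8],-1],[[0,0.004,0],[0,0,8],-1],[[0,0.004,0],[0,0,8],-1],[[0,0.004,0],[0,0,8],-1],[[0,0.004,0],[0,0,8],-1]]' >/dev/null
python3 -m crank '[[[0,0.004,0],[0,0,8],-1],[[0,0.004,0],[0,0,8],-1],[[0,0.004,0],[0,0,8],-1],[[0,0.004,0],[0,0,8],-1],[[0,0.004,0],[0,0,8],-1],[[0,0,0],[0,0,0],-1]]' | grep -v grip
python3 - <<'E'
from plan import *
from h import *
p=where(); print(pos(27,.028,.021)-p)
cm=imaging.camera_model("wrist");w,d=imaging.snapshot("wrist")
hsv=cv2.cvtColor(w,cv2.COLOR_BGR2HSV)
P=cloud(cm,d);m=(hsv[...,0]>8)&(hsv[...,0]<25)&(hsv[...,1]>80)&(P[...,2]>.095)&(P[...,2]<.13)
X=P[m][:,:2]-S; r=np.hypot(*X.T); a=np.degrees(np.arctan2(X[:,1],X[:,0]));k=(r>.018)&(r<.042)
print(np.histogram(a[k],bins=np.arange(-180,181,10))[0],np.median(P[m][r[:]>.018][:,2]))
for lo,hi in((-30,75),(-150,-50)):
    s=k&(a>lo)&(a<hi);print(np.median(a[s]),P[m][s][:,2].max(),s.sum())
cv2.imwrite("pics/w7.png",w)
E
```

```text
clock: 12.8
tool_pos: [0.5463, 0.131, 0.1156]
orientation: [-180.0, -0.0, -63.5]
force: [-0.1, -0.8, -0.0]
opening: 0.0006
tcp [0.5463 0.131  0.1156] yaw -63.48 phi 26.5 radial 0.0296 offset 0.0216 F [-0.1 -0.8 -0. ] t 12.8
[-0.00142258 -0.00106839]
[  0   0   0   0   0   0   0  74 376   1   0   0   0   0   0   0   0   0
   0   0 248 139   2   0   0   0   0   0   0   0   0   3  20  16   0   0] 0.11828439299534177
27.295445106119757 0.12226878212058089 389
-93.11566934849175 0.12246499134382115 451
```

```bash
python3 -m crank '[[[-0.001,0,-0.03],[0,0,0],-1],[[0,0,-0.015],[0,0,0],-1],[[0,0,0],[0,0,0],-1],[[0.0022,-0.0045,0],[0,0,0],-1],[[0.0022,-0.0045,0],[0,0,0],-1],[[0.0031,-0.0028,0],[0,0,-8],-1],[[0.0027,-0.0032,0],[0,0,-8],-1],[[0.0022,-0.0035,0],[0,0,-8],-1],[[0.0017,-0.0038,0],[0,0,-8],-1],[[0.0011,-0.004,0],[0,0,-8],-1],[[0.0006,-0.0041,0],[0,0,-8],-1]]' | egrep 'clock|force'
python3 -c "from plan import *;where()"
python3 -m crank '[[[0,-0.0042,0],[0,0,-8],-1],[[-0.0006,-0.0041,0],[0,0,-8],-1],[[-0.0012,-0.004,0],[0,0,-8],-1],[[-0.0017,-0.0038,0],[0,0,-8],-1],[[-0.0022,-0.0035,0],[0,0,-8],-1],[[-0.0027,-0.0032,0],[0,0,-8],-1],[[-0.0031,-0.0028,0],[0,0,-8],-1],[[-0.0034,-0.0023,0],[0,0,-8],-1],[[-0.0037,-0.0018,0],[0,0,-8],-1],[[0,0,0],[0,0,0],-1]]' | egrep 'clock|force'
python3 - <<'E'
from plan import *
p=where()
q=pos(27,.028,.021); print(q-p)
E
```

```text
clock: 13.95
force: [0.1, 2.2, -0.2]
gripper_force: 1.0
tcp [0.5616 0.1003 0.0717] yaw -112.25 phi -22.3 radial 0.029 offset 0.0138 F [ 0.1  2.2 -0.2] t 13.95
clock: 14.95
force: [-0.8, -0.4, 0.8]
gripper_force: 0.0
tcp [0.5427 0.07   0.0718] yaw 175.96 phi 266.0 radial 0.0274 offset 0.0152 F [-0.8 -0.4  0.8] t 14.95
[0.0022163  0.05987331]
```

```bash
python3 -m crank '[[[0.003,0,0],[0,0,0],-1],[[0,0,0.045],[0,0,0],-1],[[0,0.004,0],[0,0,8],-1],[[0,0.004,0],[0,0,8],-1],[[0,0.004,0],[0,0,8],-1],[[0,0.004,0],[0,0,8],-1],[[0,0.004,0],[0,0,8],-1],[[0,0.004,0],[0,0,8],-1],[[0,0.004,0],[0,0,8],-1],[[0,0.004,0],[0,0,8],-1],[[0,0.004,0],[0,0,8],-1],[[0,0.004,0],[0,0,8],-1]]' >/dev/null
python3 -m crank '[[[0,0.004,0],[0,0,8],-1],[[0,0.004,0],[0,0,8],-1],[[0,0.004,0],[0,0,8],-1],[[0,0.004,0],[0,0,8],-1],[[0,0.004,0],[0,0,8],-1],[[0,0,0],[0,0,0],-1]]' | grep clock
cat > wing.py <<'E'
from plan import *
from h import *
p=where(); print(pos(27,.028,.021)-p)
cm=imaging.camera_model("wrist");w,d=imaging.snapshot("wrist")
hsv=cv2.cvtColor(w,cv2.COLOR_BGR2HSV)
P=cloud(cm,d);m=(hsv[...,0]>8)&(hsv[...,0]<25)&(hsv[...,1]>80)&(P[...,2]>.095)&(P[...,2]<.13)
X=P[m][:,:2]-S; r=np.hypot(*X.T); a=np.degrees(np.arctan2(X[:,1],X[:,0]));k=(r>.018)&(r<.042)
print(np.histogram(a[k],bins=np.arange(-180,181,10))[0])
for lo,hi in((-30,90),(-150,-50)):
    s=k&(a>lo)&(a<hi);print(np.median(a[s]),np.percentile(P[m][s][:,2],[50,90]),s.sum())
E
python3 wing.py
```

```text
clock: 16.75
tcp [0.5455 0.1309 0.1158] yaw -63.56 phi 26.4 radial 0.0288 offset 0.0219 F [ 0.2 -0.   0.1] t 16.75
[-0.00063114 -0.00099472]
[  0   0   0   0   0   0   0  13 199 211   0   0   0   0   0   0   0   0
   0   0 170 192  21   0   0   0   0   0   0   0   0   0  28  33   0   0]
30.645749859914382 [0.11621516 0.11900267] 383
-90.05012157034137 [0.11662638 0.11927527] 423
```

```bash
python3 -m crank '[[[0,0,-0.03],[0,0,0],-1],[[0,0,-0.017],[0,0,0],-1],[[0,0,0],[0,0,0],-1],[[0.0022,-0.0045,0],[0,0,0],-1],[[0.0022,-0.0045,0],[0,0,0],-1],[[0.0031,-0.0028,0],[0,0,-8],-1],[[0.0027,-0.0032,0],[0,0,-8],-1],[[0.0022,-0.0035,0],[0,0,-8],-1],[[0.0017,-0.0038,0],[0,0,-8],-1],[[0.0011,-0.004,0],[0,0,-8],-1],[[0.0006,-0.0041,0],[0,0,-8],-1]]' | egrep 'clock|force'
python3 -c "from plan import *;where()"
python3 -m crank '[[[0,-0.0042,0],[0,0,-8],-1],[[-0.0006,-0.0041,0],[0,0,-8],-1],[[-0.0012,-0.004,0],[0,0,-8],-1],[[-0.0017,-0.0038,0],[0,0,-8],-1],[[-0.0022,-0.0035,0],[0,0,-8],-1],[[-0.0027,-0.0032,0],[0,0,-8],-1],[[-0.0031,-0.0028,0],[0,0,-8],-1],[[0,0,0],[0,0,0],-1]]' | egrep 'clock|force'
python3 -c "from plan import *;where();arc(-77,-105,7,.027,.0125,.0125)"
```

```text
clock: 17.9
force: [0.0, 1.6, -1.5]
gripper_force: 1.0
tcp [0.5619 0.1002 0.0698] yaw -112.26 phi -22.3 radial 0.0293 offset 0.0139 F [ 0.   1.6 -1.5] t 17.9
clock: 18.7
force: [0.0, 0.4, 0.9]
gripper_force: 0.0
tcp [0.5502 0.074  0.07  ] yaw -168.05 phi -78.1 radial 0.0282 offset 0.0152 F [0.  0.4 0.9] t 18.7
-81.0 [-0.0017 -0.0012]
-85.0 [-0.0018 -0.0011]
-89.0 [-0.0018 -0.001 ]
-93.0 [-0.0019 -0.0008]
-97.0 [-0.002  -0.0007]
-101.0 [-0.002  -0.0006]
-105.0 [-0.002  -0.0004]
```

```bash
python3 -m crank '[[[-0.0025,-0.0012,0],[0,0,-4],-1],[[-0.0025,-0.0011,0],[0,0,-4],-1],[[-0.0018,-0.001,0],[0,0,-4],-1],[[0,0,0],[0,0,0],-1]]' | egrep 'tool|^force'
for i in 1 2; do python3 -m crank '[[[-0.0019,-0.0008,0],[0,0,-4],-1],[[0,0,0],[0,0,0],-1]]' | egrep 'tool|^force'; done
python3 -c "from plan import *;where()"
```

```text
tool_pos: [0.5432, 0.071, 0.0694]
force: [1.0, -0.1, -0.0]
tool_pos: [0.5411, 0.0704, 0.0691]
force: [-0.1, -0.1, -0.4]
tool_pos: [0.539, 0.0696, 0.0689]
force: [-0.0, 0.5, 0.4]
tcp [0.539  0.0696 0.0689] yaw 172.29 phi 262.3 radial 0.0274 offset 0.0133 F [-0.   0.5  0.4] t 19.5
```

```bash
for i in 1 2 3 4; do python3 -m crank '[[[-0.002,-0.0003,0],[0,0,-3],-1],[[0,0,0],[0,0,0],-1]]' | egrep 'tool|^force'; done
python3 wing.py
```

```text
tool_pos: [0.5374, 0.0693, 0.0689]
force: [0.9, -1.5, -0.5]
tool_pos: [0.537, 0.0689, 0.0693]
force: [8.7, -3.4, -3.4]
tool_pos: [0.5367, 0.0686, 0.0697]
force: [13.6, -7.4, -5.8]
tool_pos: [0.5363, 0.0683, 0.0701]
force: [19.1, -9.7, -8.0]
tcp [0.5363 0.0683 0.0701] yaw 160.41 phi 250.4 radial 0.0262 offset 0.0165 F [19.1 -9.7 -8. ] t 20.3
[0.00860835 0.06164013]
[  0   0   0   0   0   0 222 343  51   0   0   0   0   0   0   0   0   0
   0   0   0   0   0   0   0   0   0   0   0   0   0 101 167   1   0   0]
  return _methods._mean(a, axis=axis, dtype=dtype,
  ret = ret.dtype.type(ret / rcount)
Traceback (most recent call last):
  File "wing.py", line 10, in <module>
    s=k&(a>lo)&(a<hi);print(np.median(a[s]),np.percentile(P[m][s][:,2],[50,90]),s.sum())
                                            ~~~~~~~~~~~~~^^^^^^^^^^^^^^^^^^^^^^
IndexError: index -1 is out of bounds for axis 0 with size 0
```

The stop is firm at about 22 N, so I'll back off, rise and check the nut.

```bash
python3 -m crank '[[[0.006,-0.002,0],[0,0,0],-1],[[0.006,-0.002,0],[0,0,0],-1],[[0,0,0.04],[0,0,0],-1],[[0.02,0.01,0.04],[0,0,8],-1],[[0,0.02,0.02],[0,0,8],-1],[[0,0.02,0],[0,0,8],-1],[[0,0.02,0],[0,0,8],-1],[[0,0.0,0],[0,0,8],-1],[[0,0.0,0],[0,0,8],-1],[[0,0.0,0],[0,0,8],-1],[[0,0.0,0],[0,0,0],-1],[[0,0.0,0],[0,0,0],-1]]' | egrep 'clock|tool|^force'
sed -i 's/^    s=k/    if not (k\&(a>lo)\&(a<hi)).any(): continue\n    s=k/' wing.py; echo 'cv2.imwrite("pics/w9.png",w)' >>wing.py
python3 wing.py
```

```text
clock: 21.55
tool_pos: [0.5624, 0.1343, 0.1683]
force: [-0.4, 1.1, 0.3]
tcp [0.5624 0.1343 0.1683] yaw -144.04 phi -54.0 radial -0.0096 offset 0.0477 F [-0.4  1.1  0.3] t 21.55
[-0.01753079 -0.00439294]
[  0   0   0   0   0   0  20 141  35   0   0   0   0   0   0   0   0   0
   0   1 110  22   0   0   0   0   0   0   0   0   0  64 125   0   0   0]
25.747273686618723 [0.11596163 0.11733129] 133
-104.35321006163511 [0.11548092 0.11738207] 196
```

View pics/w9.png

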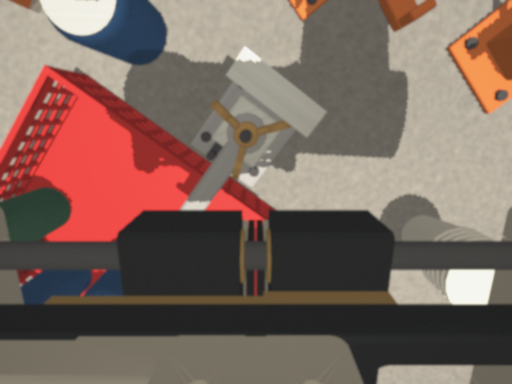

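The wrist picture shows the hub at (245,136), the wing tips at (215,102), (288,125) and (239,172), and the bar over the rim down to (195,205). I'll compute the angles and check the crate.

```bash
python3 - <<'E'
from h import *
cm=imaging.camera_model("wrist")
H=plane(cm,245,136,.118)
for u,v in((215,102),(288,125),(239,172)):
    x=plane(cm,u,v,.116)-H;print(np.degrees(np.arctan2(x[1],x[0])).round(1),np.hypot(*x[:2]).round(4))
L=plane(cm,242,205-143+0,.141);a=plane(cm,229,79,.141);b=plane(cm,308,137,.141);x=a-b;print("lip edge dir",np.degrees(np.arctan2(x[1],x[0])))
b,e=imaging.snapshot("top");c=imaging.camera_model("top");P=cloud(c,e);hsv=cv2.cvtColor(b,cv2.COLOR_BGR2HSV)
red=((hsv[...,0]<6)|(hsv[...,0]>174))&(hsv[...,1]>180)&(P[...,2]>.055)&(P[...,2]<.085)
print(cv2.minAreaRect(P[red][:,:2].astype(np.float32)*1000))
E
python3 -m crank '[[[0,0,0.03],[0,0,0],-1],[[0,0,0],[0,0,0],-1],[[0,0,0],[0,0,0],-1],[[0,0,0],[0,0,0],-1]]' | egrep 'clock|tool|^force'
```

```text
-102.3 0.0347
139.8 0.035
25.8 0.0298
lip edge dir -89.18659758202608
((791.779296875, 53.13746643066406), (304.2869567871094, 274.7825927734375), 33.2328987121582)
clock: 22.05
tool_pos: [0.5623, 0.1342, 0.1981]
force: [-0.1, -0.1, -0.7]
```

The wings average 21° modulo 120°, against 21.6° expected at the stop. The wing-top height of 116 mm also matches q ≈ 8. The arm hides part of the crate in the top view, so that crate fit is unusable, but nothing has pushed on the crate. The hand is clear, so I'm handing in.

```bash
python3 -c "
from plant import close_job
print(close_job())"
```

```text
the job is handed in; nothing more can be done
None
```

I handed the job in at about 22 s: the bar is at its stop over the rim and the nut is wound down to its stop (about 22 N at most). The hand is clear; I have no verdict back, and the crate's final position was not re-measured because the arm hid it.

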